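# Pack the sourdough kit into its fitted tray

### The arm

A 6-joint arm with a two-finger parallel gripper is mounted at the origin on the work surface. World frame = base frame: x ahead of the robot, y to its left, z up, the work surface at z = 0. Lengths are in m, angles in rad, forces in N, time in s.
With the tool pointing down it reaches from about 0.375 to 0.9 m from the base axis. Payload 3.1 kg.
Tool frame: the origin (TCP) lies at the very end of the fingers, on their centre line; the grasp point (between the pads) lies 19 mm behind it; z points along the fingers, y is the direction in which the jaws open and shut (so a half turn about z gives the same grasp; the last joint's range is limited). The gripper opens to 85 mm and grips with 20 to 120 N. Pads are 22 mm wide; open, the fingers measure 114 mm over their backs; the gripper's body (76 mm by 85 mm) begins 54 mm behind the grasp point. The pads swing forward as they close: fully open they stand 13 mm farther back than shut.
Start: joints at [-1.3, 0.527, 1.433, -0, 1.181, -0.178], TCP at [0.272, -0.563, 0.231] pointing down, gripper open.
Joint ranges: [-3.08, 3.08], [-0.75, 2.2], [0.22, 2.44], [-1.43, 4.57], [0, 2.65], [-2.85, 2.85]. Speed limits (rad/s): [2.79, 2.79, 3.14, 3.14, 3.14, 3.14].

### API

Orientations are given as a unit quaternion [x, y, z, w].
In Python, from station import manip gives the robot as it stands. The module is installed in compiled form; this text tells all that it offers.
- The arm moves only by the tool send_rows, never from a script. Its argument "commands" is a list of rows, each an object with "delta_pos": the shift along the world's x, y, z in cm, a list of three; "yaw": the turn about the world's z in rad. A call has 1 to 10 rows; each row shifts and turns the pose as measured when the row begins; what a row does not reach is not made up. A row lasts 1/8 s, in which the tool goes at most 62.5 mm and 10.7 degrees, less where a joint would pass 70% of its speed; a pose out of reach is approached as far as the arm can. A call is refused whole if a number of a shift passes 6.25 or a number of a turn 0.188, either way. A call with a gripper value outside its range is refused whole. "grip" is the closure, from -1 (fully open) to 1 (shut), set as the call begins (left out, the last holds). The fingers move at their own pace and stop on an object; "force" is the grip in N (left out, the last holds). Time passes only in rows, so rows that do not move let the fingers close. It gives the time, the measured TCP pose, the force and the opening at its end, in the units of the state.
- manip.sense(): the state, without advancing time (a new reading comes with each control period).
- manip.snapshot(name): name is "side" or "top" or "wrist"; returns the picture (420x560x3 uint8, blue, green, red); there is no depth.
- manip.get_calibration(name): a dict with "fx", "fy", "cx", "cy" (pixels), "world_to_cam" (4x4, takes a point from world to camera coordinates); the wrist camera has in their place "mount" (4x4, takes a point from camera to tool coordinates, whose origin is the TCP and whose axes are the flange's). Camera axes: x right, y down, z forward; pixel columns grow to the right and rows downward; lengths in m; the calibration is good to about 2 mm. A picture is of the moment at which its call begins: read the wrist's pose just before it. get_calibration takes no time and is no camera call.
- manip.sign_off(): hands the job in, once; it reports no verdict.
The state is a dict: "t": time; "q": joint angles; "qd": joint speeds; "tau": joint torques, N m; "tcp_pos": TCP position; "tool_rot": TCP orientation; "force": force on the tool from outside, world axes, zero at the start; "ft_torque": the same for the moment, N m; "finger_gap": opening from 0.0 (shut) to 1.0 (fully open).
Only numpy, scipy, OpenCV 4.12 (cv2) and the standard library are available. Lean on these libraries where they do the work, as an engineer would, in place of code of your own. Each camera call takes 0.05 s, during which the arm holds its last target. There are 200 camera calls.

### The job

Gather the sourdough kit into the plywood tray, each piece resting flat inside its own well: the short glass jar upright in the round well, the block-shaped terracotta warming stone in the short rectangular well, the steel thermometer lengthwise in the long narrow well and the bamboo scraper lengthwise in the long wide well. Set each piece down roughly in the middle of its well without dropping it, and leave the tall jar and the round terracotta disc standing where they are.

Things in the scene. Friction and masses are not known exactly. Their poses are not given: they have to be found in the camera images.
- jar_c (a point): the short closed glass jar with flat steel lid, upright, 58 mm in diameter, 60 mm tall, about 0.22 kg; the point is its centre, 30 mm above its underside, z up
- stone_c (a point): the warming stone, a terracotta block with rounded edges, 64 mm (its x) x 40 mm (its y) x 34 mm tall, about 0.18 kg; the point is its centre, 17 mm above its underside, z up
- thermometer_c (a point): the steel probe thermometer lying flat, 120 mm long along its x: a straight-sided body 22 mm wide and 20 mm tall, with a small black display on top, from x = -60 to +16 mm, then a thin round stem (5 mm) to x = +60 mm; the point is the middle of the length, 10 mm above its underside, and lies on the body, where it can be gripped across y. z up
- scraper_c (a point): the bamboo scraper lying flat, 120 mm long along its x: a handle 20 mm wide and 20 mm tall from x = -60 to +18 mm, then a flat blade 48 mm wide and 6 mm thick from x = +14 to +60 mm; the point is the middle of the length, 10 mm above its underside, and lies on the handle, where it can be gripped across y. z up
- tall_jar_c (a point): look-alike, to be left: the tall closed glass jar with steel lid, 66 mm in diameter, 95 mm tall; the point is its centre, 47.5 mm above its underside
- disc_c (a point): look-alike, to be left: a round terracotta disc 58 mm in diameter, 30 mm tall; the point is its centre, 15 mm above its underside
- well_round: a grey-felt-floored insert of the plywood tray, 92 x 150 mm, its long axis its y; origin at the centre of its underside, z up; its floor, where things rest, is 4 mm above the origin and its pale wooden lip (4 to 6 mm thick) 10 mm above the origin (6 mm above the floor). Its well is round, 82 mm inside
- well_block: a grey-felt-floored insert of the plywood tray, 92 x 150 mm, its long axis its y; origin at the centre of its underside, z up; its floor, where things rest, is 4 mm above the origin and its pale wooden lip (4 to 6 mm thick) 10 mm above the origin (6 mm above the floor). Its well is the short rectangle, 64 mm (x) x 88 mm (y) inside. The lip is left open for 44 mm in the middle of both long (y) sides, for the fingers.
- well_narrow: a grey-felt-floored insert of the plywood tray, 92 x 150 mm, its long axis its y; origin at the centre of its underside, z up; its floor, where things rest, is 4 mm above the origin and its pale wooden lip (4 to 6 mm thick) 10 mm above the origin (6 mm above the floor). Its well is the long narrow rectangle, 44 mm (x) x 142 mm (y) inside. The lip is left open for 44 mm in the middle of both long (y) sides, for the fingers.
- well_wide: a grey-felt-floored insert of the plywood tray, 92 x 150 mm, its long axis its y; origin at the centre of its underside, z up; its floor, where things rest, is 4 mm above the origin and its pale wooden lip (4 to 6 mm thick) 10 mm above the origin (6 mm above the floor). Its well is the long wide rectangle, 72 mm (x) x 142 mm (y) inside. The lip is left open for 44 mm in the middle of both long (y) sides, for the fingers.
Not all that is in view belongs to the job. What is shaped like the part that bears scraper_c but green, red or yellow is not meant.

How it is judged:
By the outcome, as a careful person would: the job done as asked, in the order asked, and still so for the second after the job is handed in, with the robot touching nothing.
It also fails if it takes over 122 s, if anything falls off the work surface, if the arm or the gripper's body presses on something with over 40 N, if the wrist force passes 120 N, or if a joint passes its speed limit or range.

## Working session

There is one attempt and no reset: what is moved stays moved. The work goes in short steps, Python scripts to look and compute and a tool call to move; the robot and the scene stay as the last step left them, time stands still between calls to the robot, and variables do not carry over. Pictures are saved under pics/ and viewed, about 12 in all and at most 16, crops included, and the job is handed in when it is done.

Besides the shell and the picture viewer there is one more tool, called by a JSON object that holds its "fn" and its "kwargs". send_rows: Moves the arm, as the interface text tells. Its arguments: {"type":"object","properties":{"commands":{"type":"array","items":{"type":"object","properties":{"delta_pos":{"type":"array","items":{"type":"number"}},"yaw":{"type":"number"}}}},"grip":{"type":"number"},"force":{"type":"number"}},"required":["commands"]}

```bash
mkdir -p pics; cat > h.py <<'E'
import numpy as np, cv2
from station import manip
def snap(cam,name):
    im=manip.snapshot(cam); cv2.imwrite(f'pics/{name}.png',im); return im
def world(cam,u,v,z):
    c=manip.get_calibration(cam)
    if cam=='wrist': raise ValueError
    M=np.linalg.inv(np.array(c['world_to_cam']))
    d=M[:3,:3]@np.array([(u-c['cx'])/c['fx'],(v-c['cy'])/c['fy'],1]); o=M[:3,3]
    return o+d*(z-o[2])/d[2]
def proj(cam,p):
    c=manip.get_calibration(cam); q=np.array(c['world_to_cam'])@np.append(p,1)
    return c['fx']*q[0]/q[2]+c['cx'],c['fy']*q[1]/q[2]+c['cy']
E
python3 - <<'E'
from h import *
a=snap('top','top0');b=snap('side','side0')
cv2.imwrite('pics/top0b.png',cv2.resize(a,(800,600),interpolation=cv2.INTER_CUBIC))
s=manip.sense();print(s['t'],s['tcp_pos'],s['tool_rot'],s['finger_gap'])
for c in('top','side'):print(manip.get_calibration(c))
E
```

```text
0.1 [ 0.27158929 -0.56219176  0.23043753] [ 9.74812119e-01  2.23025519e-01 -6.61127122e-05 -9.72323511e-04] 1.0022327581457577
{'fx': 501.03533620636387, 'fy': 501.03533620636387, 'cx': 280.9834280856037, 'cy': 210.77376525612226, 'world_to_cam': array([[ 0.02509863, -0.99967046, -0.00538735,  0.11786404],
       [-0.99435349, -0.02440858, -0.10327322,  0.45212143],
       [ 0.10310769,  0.00794895, -0.99463844,  1.3653684 ],
       [ 0.        ,  0.        ,  0.        ,  1.        ]])}
{'fx': 390.4780065288667, 'fy': 390.4780065288667, 'cx': 276.3156280156776, 'cy': 215.84443234643948, 'world_to_cam': array([[-0.99782879, -0.06579305,  0.00299645,  0.4674594 ],
       [-0.04972507,  0.72274483, -0.68932382, -0.03225087],
       [ 0.04318705, -0.68797615, -0.72444717,  1.08966021],
       [ 0.        ,  0.        ,  0.        ,  1.        ]])}
```

View pics/top0b.png

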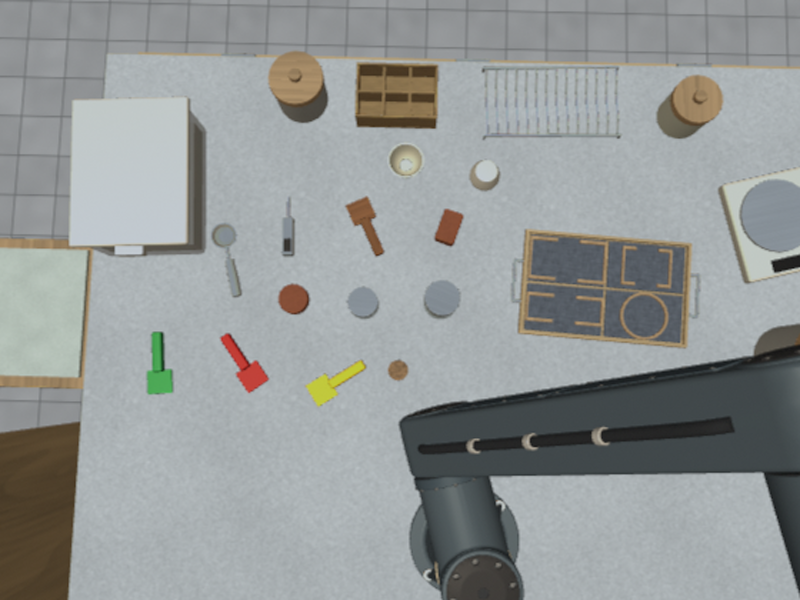

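View pics/side0.png

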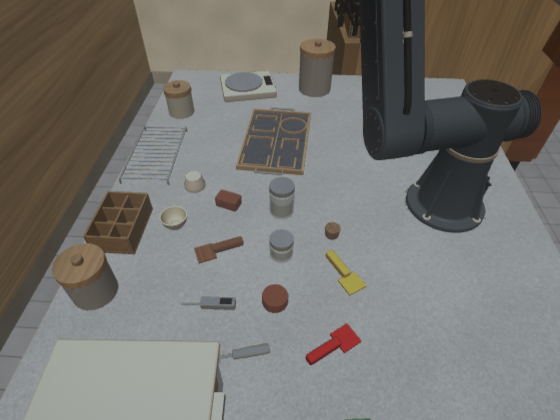

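The top view shows (800-px picture) thermometer (288,230), scraper (365,225), stone (449,227), short jar (363,302), tall jar (442,298), disc (293,299), and tray (607,288) with wide well upper left, block upper right, narrow lower left, round lower right. The side view confirms that the jar at (282,245) is the short one.

```bash
python3 - <<'E'
from h import *
a=cv2.imread('pics/top0.png')
def crop(n,u,v,w,h,k):
    c=cv2.resize(a[v:v+h,u:u+w],None,fx=k,fy=k,interpolation=cv2.INTER_CUBIC)
    for i in range(0,w,10): cv2.putText(c,str(u+i),(i*k,8),0,.3,(0,0,255),1); cv2.line(c,(i*k,10),(i*k,16),(0,0,255),1)
    for i in range(0,h,10): cv2.putText(c,str(v+i),(0,i*k+4),0,.3,(0,0,255),1); cv2.line(c,(20,i*k),(26,i*k),(0,0,255),1)
    cv2.imwrite(f'pics/{n}.png',c)
crop('c1',190,130,140,100,5); crop('c2',355,155,140,95,5)
E
```

```text
(no output)
```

View pics/c1.png

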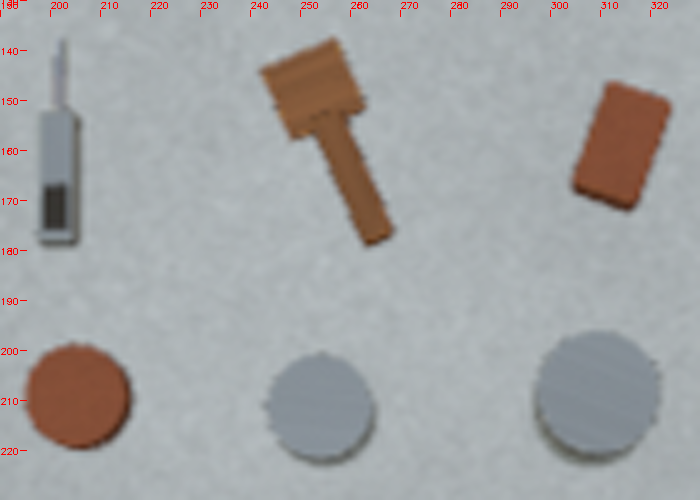

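View pics/c2.png

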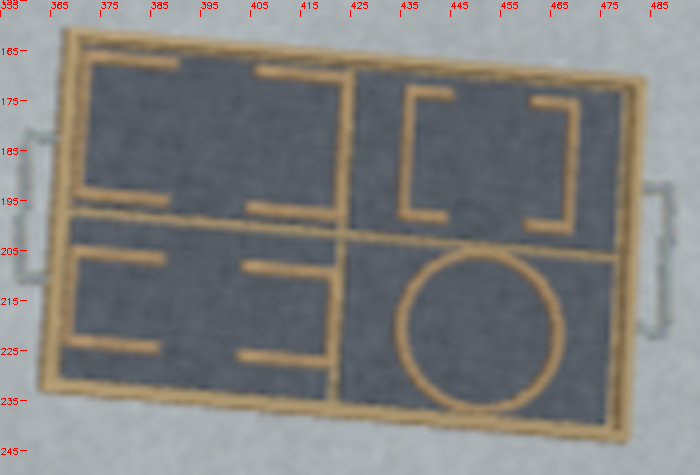

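The crops give the piece outlines and the lip corners for all four wells. Next step is converting those to world positions.

```bash
cat > geo.py <<'E'
from h import *
def P(u0,v0,px,z): 
    return world('top',u0+(px[0]+.5)/5-.5,v0+(px[1]+.5)/5-.5,z)
o=lambda px,z:P(190,130,px,z); w=lambda px,z=.012:P(355,155,px,z)
deg=lambda d:np.degrees(np.arctan2(d[1],d[0]))
r=lambda x:np.round(x*1000,1)
if __name__=='__main__':
    a,b=o((55,239),.02),o((56,111),.02);t=o((63,38),.01)
    print('thermo end,top,tip',r(a),r(b),r(t),'len',r(np.hypot(*(t-a)[:2])),'ang',deg(t-a),deg(b-a),'mid',r((a+t)/2))
    B=[o(p,.006) for p in((262,70),(337,38),(365,108),(292,138))];tip=(B[0]+B[1])/2;e=o((379,237),.02)
    print('scraper end,tip',r(e),r(tip),'len',r(np.hypot(*(tip-e)[:2])),'ang',deg(tip-e),'mid',r((e+tip)/2),'bladew',r(np.hypot(*(B[1]-B[0])[:2])))
    S=np.array([o(p,.034) for p in((610,83),(670,102),(635,203),(577,180))]);print('stone',r(S.mean(0)),deg(S[0]-S[3]),deg(S[1]-S[2]),r(np.linalg.norm(S[0]-S[3])),r(np.linalg.norm(S[0]-S[1])))
    print('jar',r(o((320,406),.06)),'tall',r(o((599,395),.095)),'disc',r(o((78,396),.03)))
    for n,q in dict(wide=((92,68),(86,187),(342,82),(336,207)),block=((413,98),(409,212),(568,107),(565,220)),narrow=((76,262),(72,338),(328,276),(326,356))).items():
        C=np.array([w(p) for p in q]);print(n,r(C.mean(0)),'ang',deg(C[0]-C[2]),deg(C[1]-C[3]),r(np.linalg.norm(C[0]-C[2])),r(np.linalg.norm(C[0]-C[1])))
    print('round',r(w((480,329))), 'tray mid outer',r(np.mean([w(p) for p in((70,30),(645,78),(625,438),(42,388))],0)))
E
python3 geo.py
```

```text
thermo end,top,tip [537.9 356.6  20. ] [610.9 359.1  20. ] [655.4 358.6  10. ] len 117.5 ang 0.9716397540757055 1.9458257499176754 mid [596.7 357.6  15. ]
scraper end,tip [543.4 175.1  20. ] [650.3 224.    6. ] len 117.5 ang 24.569469772912697 mid [596.9 199.5  13. ] bladew 46.5
stone [597.8  40.3  34. ] -17.350472569911442 -17.806736772837162 58.0 35.1
jar [443.4 202.7  60. ] tall [449.2  53.9  95. ] disc [448.7 338.5  30. ]
wide [ 540.2 -195.7   12. ] ang 88.12187105843365 86.76700427643857 140.7 67.8
block [ 530.7 -349.7   12. ] ang 88.0049612040489 88.4279705754905 87.0 64.8
narrow [ 442.9 -188.3   12. ] ang 88.19824381125612 87.33869107965667 140.7 42.7
round [ 434.9 -343.8   12. ] tray mid outer [ 487.5 -269.1   12. ]
```

{"fn": "send_rows", "kwargs": {"commands": [{"delta_pos": [3,4,0]},{"delta_pos": [3,5.5,0]},{"delta_pos": [3,5.5,0]},{"delta_pos": [3,5.5,0]},{"delta_pos": [2,6,0]},{"delta_pos": [1,6,0]},{"delta_pos": [1,6,0]},{"delta_pos": [0,6,0]},{"delta_pos": [0,6,0]},{"delta_pos": [0,6,0]}], "grip": -1, "force": 40}}

```text
validation failed for argument at $.co...
```

{"fn": "send_rows", "kwargs": {"commands": [{"delta_pos": [3,4,0],"yaw": 0},{"delta_pos": [3,5.5,0],"yaw": 0},{"delta_pos": [3,5.5,0],"yaw": 0},{"delta_pos": [3,5.5,0],"yaw": 0},{"delta_pos": [2,6,0],"yaw": 0},{"delta_pos": [1,6,0],"yaw": 0},{"delta_pos": [1,6,0],"yaw": 0},{"delta_pos": [0,6,0],"yaw": 0},{"delta_pos": [0,6,0],"yaw": 0},{"delta_pos": [0,6,0],"yaw": 0}], "grip": -1, "force": 40}}

```text
t: 1.35
tcp_pos: [0.4315, 0.0105, 0.2273]
tool_rot: [0.976, 0.218, 0.001, -0.001]
force: [0.8, 0.0, 0.5]
finger_gap: 1.002
```

{"fn": "send_rows", "kwargs": {"commands": [{"delta_pos": [0.5,5,0],"yaw": 0},{"delta_pos": [0.5,5,0],"yaw": 0},{"delta_pos": [0.2,5,0],"yaw": 0},{"delta_pos": [0,4,0],"yaw": 0},{"delta_pos": [0,0,0],"yaw": 0}]}}

```text
t: 1.98
tcp_pos: [0.4413, 0.2106, 0.2265]
tool_rot: [0.975, 0.221, 0.0, -0.001]
force: [-0.4, -0.6, 0.8]
finger_gap: 0.997
```

```bash
cat >> h.py <<'E'
from scipy.spatial.transform import Rotation as R
def wsnap(name):
    s=manip.sense(); im=snap('wrist',name); np.savez(f'pics/{name}.npz',p=s['tcp_pos'],q=s['tool_rot']); print(s['t'],s['tcp_pos'],R.from_quat(s['tool_rot']).as_euler('xyz')[2]); return im
def wworld(name,u,v,z):
    d=np.load(f'pics/{name}.npz'); c=manip.get_calibration('wrist')
    T=np.eye(4);T[:3,:3]=R.from_quat(d['q']).as_matrix();T[:3,3]=d['p'];M=T@np.array(c['mount'])
    r=M[:3,:3]@np.array([(u-c['cx'])/c['fx'],(v-c['cy'])/c['fy'],1]);o=M[:3,3]
    return o+r*(z-o[2])/r[2]
def wproj(name,p):
    d=np.load(f'pics/{name}.npz'); c=manip.get_calibration('wrist')
    T=np.eye(4);T[:3,:3]=R.from_quat(d['q']).as_matrix();T[:3,3]=d['p'];q=np.linalg.inv(T@np.array(c['mount']))@np.append(p,1)
    return c['fx']*q[0]/q[2]+c['cx'],c['fy']*q[1]/q[2]+c['cy']
E
python3 -c "
from h import *
wsnap('w1');print(wproj('w1',[.443,.203,.06]),wproj('w1',[.597,.2,.02]),manip.get_calibration('wrist')['mount'])"
```

```text
1.975 [0.44133984 0.21064155 0.22652147] 0.44606521119224096
(np.float64(289.7942777461172), np.float64(196.62765974500894)) (np.float64(360.21567031225777), np.float64(51.26339172868089)) [[ 8.70714458e-04 -9.61663179e-01 -2.74231969e-01  6.88863297e-02]
 [ 9.99999101e-01  1.11687159e-03 -7.41491268e-04  3.52870026e-04]
 [ 1.01934674e-03 -2.74231077e-01  9.61663287e-01 -1.42712619e-01]
 [ 0.00000000e+00  0.00000000e+00  0.00000000e+00  1.00000000e+00]]
```

View pics/w1.png

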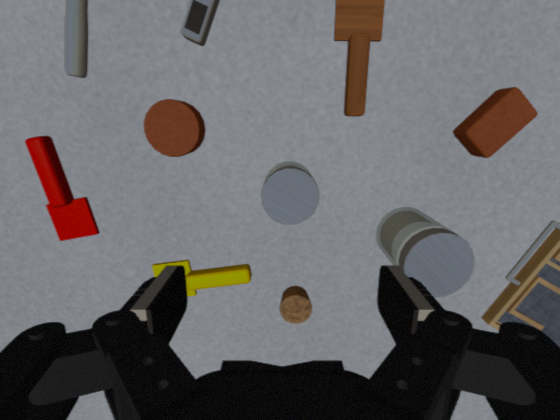

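Wrist view shows the short jar lid at (290,194), predicted (290,197), so the two cameras agree. Going down on it.

{"fn": "send_rows", "kwargs": {"commands": [{"delta_pos": [0.25,-0.75,-3],"yaw": 0},{"delta_pos": [0,0,-5],"yaw": 0},{"delta_pos": [0,0,-5],"yaw": 0},{"delta_pos": [0,0,-3.5],"yaw": 0},{"delta_pos": [0,0,-2],"yaw": 0},{"delta_pos": [0,0,0],"yaw": 0}]}}

```text
t: 2.78
tcp_pos: [0.4455, 0.1943, 0.0374]
tool_rot: [0.976, 0.217, 0.002, 0.0]
force: [-0.4, -0.3, -0.1]
finger_gap: 0.998
```

{"fn": "send_rows", "kwargs": {"commands": [{"delta_pos": [-0.2,0.8,-0.5],"yaw": 0},{"delta_pos": [0,0,-1.2],"yaw": 0},{"delta_pos": [0,0,0],"yaw": 0}]}}

```text
t: 3.15
tcp_pos: [0.4451, 0.2021, 0.0215]
tool_rot: [0.976, 0.216, 0.004, 0.0]
force: [-1.1, -0.2, 0.4]
finger_gap: 1.0
```

{"fn": "send_rows", "kwargs": {"commands": [{"delta_pos": [-0.1,0,-0.2],"yaw": 0},{"delta_pos": [0,0,0],"yaw": 0},{"delta_pos": [0,0,0],"yaw": 0},{"delta_pos": [0,0,0],"yaw": 0},{"delta_pos": [0,0,0],"yaw": 0},{"delta_pos": [0,0,0],"yaw": 0}], "grip": 1, "force": 40}}

```text
t: 3.9
tcp_pos: [0.4441, 0.2024, 0.0201]
tool_rot: [0.976, 0.216, 0.004, 0.0]
force: [-0.3, -0.1, -1.2]
finger_gap: 0.668
```

{"fn": "send_rows", "kwargs": {"commands": [{"delta_pos": [0,0,1.5],"yaw": 0},{"delta_pos": [0,0,3],"yaw": 0},{"delta_pos": [0,0,4],"yaw": 0},{"delta_pos": [0,0,4],"yaw": 0},{"delta_pos": [0,-2,2],"yaw": 0},{"delta_pos": [0,-4,0],"yaw": 0},{"delta_pos": [0,-5,0],"yaw": 0},{"delta_pos": [0,-5,0],"yaw": 0},{"delta_pos": [0,-5,0],"yaw": 0},{"delta_pos": [0,-5,0],"yaw": 0}]}}

```text
t: 5.15
tcp_pos: [0.4418, -0.062, 0.178]
tool_rot: [0.975, 0.221, 0.008, 0.002]
force: [1.1, 0.7, -2.5]
finger_gap: 0.665
```

{"fn": "send_rows", "kwargs": {"commands": [{"delta_pos": [0,-5,0],"yaw": 0},{"delta_pos": [0,-5,0],"yaw": 0},{"delta_pos": [0,-5,0],"yaw": 0},{"delta_pos": [0,-5,0],"yaw": 0},{"delta_pos": [0,-3,0],"yaw": 0},{"delta_pos": [0,-1,0],"yaw": 0},{"delta_pos": [0,0,0],"yaw": 0}]}}

```text
t: 6.02
tcp_pos: [0.4383, -0.3115, 0.1834]
tool_rot: [0.976, 0.218, 0.01, 0.004]
force: [0.5, 1.4, -2.6]
finger_gap: 0.663
```

```bash
python3 -c "
from h import *
wsnap('w2')
for p in ([.435,-.344,.012],[.540,-.196,.012],[.531,-.350,.012],[.443,-.188,.012]):print(wproj('w2',p))"
```

```text
6.025 [ 0.43826092 -0.31153439  0.18339407] 0.43878652994957257
(np.float64(307.46724979197563), np.float64(212.7200275508013))
(np.float64(210.1775290448664), np.float64(40.069017010706006))
(np.float64(358.13469106532773), np.float64(126.43264204372886))
(np.float64(164.04329103781578), np.float64(138.11673623031027))
```

View pics/w2.png

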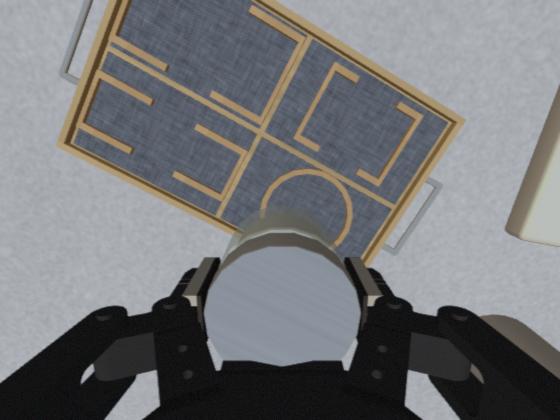

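Wrist view: round well centre about (308,213), predicted (307,213); block and narrow wells also within 3 px. The well map holds.

{"fn": "send_rows", "kwargs": {"commands": [{"delta_pos": [-0.15,-1.5,0],"yaw": 0},{"delta_pos": [-0.15,-1.5,0],"yaw": 0},{"delta_pos": [0,0,0],"yaw": 0},{"delta_pos": [0,0,-3],"yaw": 0},{"delta_pos": [0,0,-3],"yaw": 0},{"delta_pos": [0,0,-3],"yaw": 0},{"delta_pos": [0,0,-2],"yaw": 0},{"delta_pos": [0,0,-1],"yaw": 0},{"delta_pos": [0,0,0],"yaw": 0}]}}

```text
t: 7.2
tcp_pos: [0.4363, -0.3396, 0.061]
tool_rot: [0.975, 0.22, 0.01, 0.003]
force: [0.3, 0.3, -1.6]
finger_gap: 0.668
```

{"fn": "send_rows", "kwargs": {"commands": [{"delta_pos": [-0.1,-0.4,0],"yaw": 0},{"delta_pos": [0,0,-1.5],"yaw": 0},{"delta_pos": [0,0,-1],"yaw": 0},{"delta_pos": [0,0,-0.4],"yaw": 0},{"delta_pos": [0,0,0],"yaw": 0}]}}

```text
t: 7.82
tcp_pos: [0.4363, -0.3452, 0.032]
tool_rot: [0.975, 0.22, 0.011, 0.005]
force: [0.4, -0.8, -2.7]
finger_gap: 0.668
```

{"fn": "send_rows", "kwargs": {"commands": [{"delta_pos": [0,0.1,-0.2],"yaw": 0},{"delta_pos": [0,0,-0.2],"yaw": 0},{"delta_pos": [0,0,-0.2],"yaw": 0},{"delta_pos": [0,0,0],"yaw": 0}]}}

```text
t: 8.32
tcp_pos: [0.437, -0.3448, 0.0312]
tool_rot: [0.975, 0.22, 0.012, 0.007]
force: [-0.0, -0.4, -3.0]
finger_gap: 0.672
```

{"fn": "send_rows", "kwargs": {"commands": [{"delta_pos": [0,0,-0.5],"yaw": 0},{"delta_pos": [0,0,-0.4],"yaw": 0},{"delta_pos": [0,0,0],"yaw": 0}]}}

```text
t: 8.7
tcp_pos: [0.4385, -0.3454, 0.0312]
tool_rot: [0.975, 0.221, 0.013, 0.009]
force: [0.6, 0.2, -2.7]
finger_gap: 0.667
```

```bash
python3 -c "
from h import *
s=manip.sense();print(s);im=snap('wrist','w3');im=snap('side','s3');cv2.imwrite('pics/s3c.png',cv2.resize(im[60:220,200:380],None,fx=4,fy=4))"
```

```text
{'t': 8.7, 'q': array([-0.87612318,  0.73635975,  1.76389914,  0.02799085,  0.61389519,
        0.22634079]), 'qd': array([ 0.00375778, -0.02977338, -0.00529117, -0.00021717,  0.03599502,
       -0.00237087]), 'tau': array([ 3.84091213e-02, -4.52629459e+01, -8.41007710e+00,  2.65580846e-02,
       -1.57854269e-02, -3.70635840e-03]), 'tcp_pos': array([ 0.43846792, -0.34535752,  0.03118102]), 'tool_rot': array([0.97514981, 0.22096865, 0.01345806, 0.0086364 ]), 'force': array([ 0.58949766,  0.19796153, -2.6526508 ]), 'ft_torque': array([ 0.01528282,  0.02262796, -0.03461393]), 'finger_gap': 0.6666744349401527}
```

View pics/s3c.png

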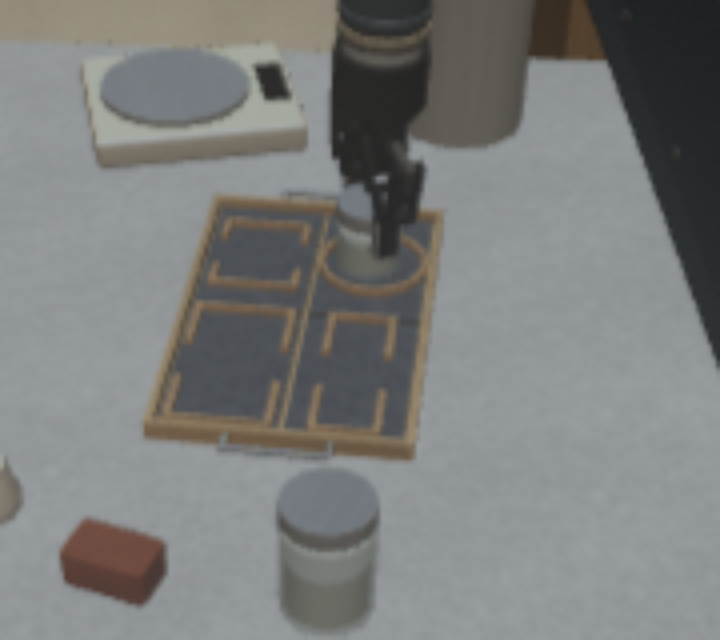

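{"fn": "send_rows", "kwargs": {"commands": [{"delta_pos": [-0.3,0,-0.7],"yaw": 0},{"delta_pos": [-0.1,0,-0.4],"yaw": 0}]}}

```text
t: 9.05
tcp_pos: [0.4388, -0.3461, 0.0288]
tool_rot: [0.975, 0.22, 0.017, 0.011]
force: [-4.4, 4.0, 26.3]
finger_gap: 0.672
```

Contact at z ≈ 0.030 puts the well floor near z ≈ 0.010. Relieving the push and opening.

{"fn": "send_rows", "kwargs": {"commands": [{"delta_pos": [0,0,0.1],"yaw": 0}]}}

```text
t: 9.18
tcp_pos: [0.4391, -0.3461, 0.0304]
tool_rot: [0.975, 0.22, 0.017, 0.012]
force: [0.2, -0.1, -1.8]
finger_gap: 0.672
```

{"fn": "send_rows", "kwargs": {"commands": [{"delta_pos": [0,0,0],"yaw": 0},{"delta_pos": [0,0,0],"yaw": 0},{"delta_pos": [0,0,0.5],"yaw": 0},{"delta_pos": [0,0,3],"yaw": 0},{"delta_pos": [0,0,4],"yaw": 0},{"delta_pos": [0,0,5],"yaw": 0}], "grip": -1}}

```text
t: 9.93
tcp_pos: [0.4365, -0.3438, 0.1516]
tool_rot: [0.975, 0.22, 0.014, 0.005]
force: [0.2, -1.2, -0.5]
finger_gap: 0.999
```

{"fn": "send_rows", "kwargs": {"commands": [{"delta_pos": [1,2,2],"yaw": -0.1},{"delta_pos": [2,5,1],"yaw": -0.1},{"delta_pos": [2,5,0],"yaw": -0.1},{"delta_pos": [2,5,0],"yaw": -0.1},{"delta_pos": [2,5,0],"yaw": -0.1},{"delta_pos": [2,5,0],"yaw": -0.1},{"delta_pos": [2,5,0],"yaw": -0.1},{"delta_pos": [1,3,0],"yaw": 0},{"delta_pos": [0,0,0],"yaw": 0}]}}

```text
t: 11.05
tcp_pos: [0.5821, 0.0128, 0.187]
tool_rot: [0.99, -0.142, 0.014, 0.016]
force: [-0.2, -1.0, -0.2]
finger_gap: 1.002
```

```bash
cat > st.py <<'E'
from h import *
import sys
a=[float(x) for x in sys.argv[1:]]   # target x y (mm), jaw deg
s=manip.sense();m=R.from_quat(s['tool_rot']).as_matrix();jaw=np.degrees(np.arctan2(m[1,1],m[0,1]))
d=(a[2]-jaw+90)%180-90
print('t',round(s['t'],2),'tcp',np.round(s['tcp_pos'],4),'tilt',np.round(m[:2,2],3),'jaw',round(jaw,1),'F',np.round(s['force'],1),'q6',round(s['q'][5],2))
print('need cm',np.round(np.array(a[:2])/10-s['tcp_pos'][:2]*100,2),'yaw',round(np.radians(d),3))
E
python3 st.py 598 40 72.5
```

```text
t 11.05 tcp [0.5821 0.0128 0.187 ] tilt [ 0.023 -0.037] jaw -106.4 F [-0.2 -1.  -0.2] q6 1.72
need cm [1.59 2.72] yaw -0.02
```

{"fn": "send_rows", "kwargs": {"commands": [{"delta_pos": [1.5,2.7,-1],"yaw": -0.02},{"delta_pos": [0,0,-3],"yaw": 0},{"delta_pos": [0,0,-4],"yaw": 0},{"delta_pos": [0,0,-4],"yaw": 0}]}}

```text
t: 11.55
tcp_pos: [0.5999, 0.0359, 0.0675]
tool_rot: [0.988, -0.153, 0.018, 0.017]
force: [-0.2, 1.1, -0.1]
finger_gap: 0.998
```

```bash
python3 st.py 598 40 72.5
```

```text
t 11.55 tcp [0.5999 0.0359 0.0675] tilt [ 0.031 -0.04 ] jaw -107.7 F [-0.2  1.1 -0.1] q6 1.81
need cm [-0.19  0.41] yaw 0.003
```

{"fn": "send_rows", "kwargs": {"commands": [{"delta_pos": [-0.2,0.4,-2],"yaw": 0},{"delta_pos": [0,0,-2],"yaw": 0},{"delta_pos": [0,0,-1],"yaw": 0}]}}

```text
t: 11.92
tcp_pos: [0.5946, 0.0356, 0.0126]
tool_rot: [0.988, -0.155, 0.014, 0.018]
force: [0.4, -0.3, 0.4]
finger_gap: 0.999
```

```bash
python3 st.py 598 40 72.5; python3 -c "
from h import *
wsnap('w4');print(wproj('w4',[.598,.04,.034]))"
```

```text
t 11.93 tcp [0.5946 0.0356 0.0126] tilt [ 0.023 -0.041] jaw -107.9 F [ 0.4 -0.3  0.4] q6 1.82
need cm [0.34 0.44] yaw 0.007
11.925 [0.59462036 0.03563808 0.01261969] -0.31131336798269493
(np.float64(269.5115843164046), np.float64(287.09601530410754))
```

View pics/w4.png

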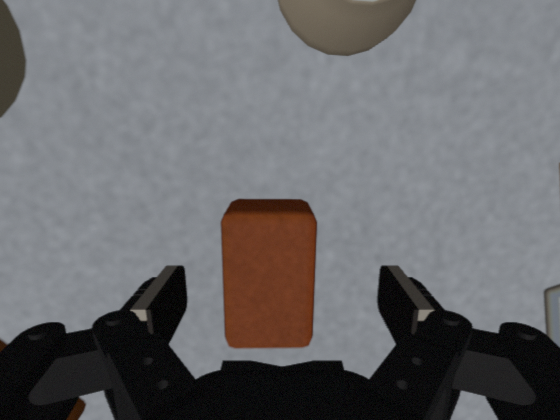

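Stone fits between the fingers, top-face centre (269,281) against the predicted (269,287). Centring, lowering and closing.

{"fn": "send_rows", "kwargs": {"commands": [{"delta_pos": [0.6,0.4,-0.7],"yaw": 0},{"delta_pos": [0,0,-0.3],"yaw": 0}]}}

```text
t: 12.22
tcp_pos: [0.6018, 0.0388, 0.0024]
tool_rot: [0.987, -0.156, 0.015, 0.018]
force: [-0.5, 0.2, -0.0]
finger_gap: 0.998
```

{"fn": "send_rows", "kwargs": {"commands": [{"delta_pos": [0,0,0],"yaw": 0},{"delta_pos": [0,0,0],"yaw": 0},{"delta_pos": [0,0,0],"yaw": 0},{"delta_pos": [0,0,0],"yaw": 0},{"delta_pos": [0,0,0],"yaw": 0},{"delta_pos": [0,0,0],"yaw": 0}], "grip": 1}}

```text
t: 12.98
tcp_pos: [0.6023, 0.0391, 0.0039]
tool_rot: [0.988, -0.156, 0.016, 0.018]
force: [0.3, -0.1, -0.9]
finger_gap: 0.46
```

```bash
python3 st.py 598 40 72.5
```

```text
t 12.97 tcp [0.6023 0.0391 0.0039] tilt [ 0.026 -0.041] jaw -107.9 F [ 0.3 -0.1 -0.9] q6 1.83
need cm [-0.43  0.09] yaw 0.008
```

{"fn": "send_rows", "kwargs": {"commands": [{"delta_pos": [0,0,2],"yaw": 0},{"delta_pos": [0,0,4],"yaw": 0},{"delta_pos": [0,0,4],"yaw": 0},{"delta_pos": [0,-2,3],"yaw": 0.16},{"delta_pos": [-1,-4,1],"yaw": 0.18},{"delta_pos": [-1,-4,0],"yaw": 0.18},{"delta_pos": [-1,-4,0],"yaw": 0.18},{"delta_pos": [-1,-4,0],"yaw": 0.18},{"delta_pos": [-1,-4,0],"yaw": 0.18},{"delta_pos": [-1,-4,0],"yaw": 0.18}]}}

```text
t: 14.22
tcp_pos: [0.5414, -0.2229, 0.161]
tool_rot: [0.885, 0.464, 0.03, 0.008]
force: [-0.0, -0.2, -1.7]
finger_gap: 0.462
```

```bash
python3 st.py 530 -350 -3.3
```

```text
t 14.22 tcp [ 0.5414 -0.2229  0.161 ] tilt [0.061 0.014] jaw -34.7 F [-0.  -0.2 -1.7] q6 -0.04
need cm [ -1.14 -12.71] yaw 0.548
```

{"fn": "send_rows", "kwargs": {"commands": [{"delta_pos": [-0.2,-2,0],"yaw": 0.08},{"delta_pos": [-0.2,-2,0],"yaw": 0.08},{"delta_pos": [-0.2,-2,0],"yaw": 0.08},{"delta_pos": [-0.2,-2,0],"yaw": 0.08},{"delta_pos": [0,-1.5,0],"yaw": 0.08},{"delta_pos": [0,-1,0],"yaw": 0.08}]}}

```text
t: 14.98
tcp_pos: [0.531, -0.3345, 0.1693]
tool_rot: [0.745, 0.666, 0.032, 0.004]
force: [-0.3, 0.4, -2.0]
finger_gap: 0.46
```

```bash
python3 st.py 530 -350 -3.3
```

```text
t 14.97 tcp [ 0.531  -0.3345  0.1693] tilt [0.053 0.037] jaw -6.4 F [-0.3  0.4 -2. ] q6 -0.7
need cm [-0.1  -1.55] yaw 0.054
```

{"fn": "send_rows", "kwargs": {"commands": [{"delta_pos": [0,-1.5,-1],"yaw": 0.05},{"delta_pos": [0,0,-3],"yaw": 0},{"delta_pos": [0,0,-3],"yaw": 0},{"delta_pos": [0,0,-3],"yaw": 0},{"delta_pos": [0,0,-2],"yaw": 0}]}}

```text
t: 15.6
tcp_pos: [0.5326, -0.3533, 0.0557]
tool_rot: [0.727, 0.686, 0.032, 0.01]
force: [-0.8, -0.0, -1.8]
finger_gap: 0.461
```

```bash
python3 st.py 531 -350 -3.3
```

```text
t 15.6 tcp [ 0.5326 -0.3533  0.0557] tilt [0.06  0.031] jaw -3.4 F [-0.8 -0.  -1.8] q6 -0.79
need cm [-0.16  0.33] yaw 0.002
```

{"fn": "send_rows", "kwargs": {"commands": [{"delta_pos": [-0.1,0.35,-1.5],"yaw": 0},{"delta_pos": [0,0,-1],"yaw": 0},{"delta_pos": [0,0,-0.5],"yaw": 0}]}}

```text
t: 15.98
tcp_pos: [0.5316, -0.3495, 0.0258]
tool_rot: [0.727, 0.686, 0.033, 0.01]
force: [0.8, 0.3, -1.8]
finger_gap: 0.462
```

```bash
python3 st.py 531 -350 -3.3
```

```text
t 15.97 tcp [ 0.5316 -0.3495  0.0258] tilt [0.061 0.03 ] jaw -3.4 F [ 0.8  0.3 -1.8] q6 -0.8
need cm [-0.06 -0.05] yaw 0.002
```

{"fn": "send_rows", "kwargs": {"commands": [{"delta_pos": [0,0,-0.6],"yaw": 0},{"delta_pos": [0,0,-0.4],"yaw": 0}]}}

```text
t: 16.23
tcp_pos: [0.5323, -0.3501, 0.0163]
tool_rot: [0.727, 0.686, 0.033, 0.011]
force: [0.1, -0.3, -1.0]
finger_gap: 0.46
```

{"fn": "send_rows", "kwargs": {"commands": [{"delta_pos": [0,0,-0.4],"yaw": 0}]}}

```text
t: 16.35
tcp_pos: [0.5325, -0.3503, 0.0142]
tool_rot: [0.727, 0.686, 0.033, 0.011]
force: [-5.6, 4.0, 28.8]
finger_gap: 0.467
```

{"fn": "send_rows", "kwargs": {"commands": [{"delta_pos": [0,0,0.1],"yaw": 0}]}}

```text
t: 16.48
tcp_pos: [0.5329, -0.3506, 0.016]
tool_rot: [0.727, 0.686, 0.033, 0.012]
force: [0.5, 0.6, -1.3]
finger_gap: 0.46
```

{"fn": "send_rows", "kwargs": {"commands": [{"delta_pos": [0,0,0],"yaw": 0},{"delta_pos": [0,0,0],"yaw": 0},{"delta_pos": [0,0,1],"yaw": 0},{"delta_pos": [0,0,3],"yaw": 0},{"delta_pos": [0,0,4],"yaw": 0},{"delta_pos": [0,0,4],"yaw": 0}], "grip": -0.3}}

```text
t: 17.23
tcp_pos: [0.5315, -0.3495, 0.1372]
tool_rot: [0.727, 0.686, 0.033, 0.009]
force: [0.3, 0.8, 0.2]
finger_gap: 0.648
```

```bash
python3 st.py 597 357.5 91
```

```text
t 17.23 tcp [ 0.5315 -0.3495  0.1372] tilt [0.059 0.032] jaw -3.4 F [0.3 0.8 0.2] q6 -0.77
need cm [ 6.55 70.7 ] yaw -1.494
```

{"fn": "send_rows", "kwargs": {"commands": [{"delta_pos": [0,2,1],"yaw": -0.1},{"delta_pos": [0.5,4,0],"yaw": -0.12},{"delta_pos": [0.5,5,0],"yaw": -0.12},{"delta_pos": [0.5,5,0],"yaw": -0.12},{"delta_pos": [0.5,5,0],"yaw": -0.12},{"delta_pos": [0.5,5,0],"yaw": -0.12},{"delta_pos": [0.5,5,0],"yaw": -0.12},{"delta_pos": [0.5,5,0],"yaw": -0.12},{"delta_pos": [0.5,5,0],"yaw": -0.12},{"delta_pos": [0.5,5,0],"yaw": -0.12}]}}

```text
t: 18.48
tcp_pos: [0.5812, 0.1161, 0.1605]
tool_rot: [0.989, 0.141, 0.022, 0.037]
force: [0.5, -0.7, -0.5]
finger_gap: 0.65
```

```bash
python3 st.py 597 357.5 91
```

```text
t 18.48 tcp [0.5812 0.1161 0.1605] tilt [ 0.054 -0.067] jaw -73.8 F [ 0.5 -0.7 -0.5] q6 1.38
need cm [ 1.58 24.14] yaw -0.265
```

{"fn": "send_rows", "kwargs": {"commands": [{"delta_pos": [0,2,0],"yaw": 0.18},{"delta_pos": [0,2,0],"yaw": 0.18},{"delta_pos": [0,2,0],"yaw": 0.18},{"delta_pos": [0,2,0],"yaw": 0.18},{"delta_pos": [0.2,2,0],"yaw": 0.18},{"delta_pos": [0.2,2,0],"yaw": 0.18},{"delta_pos": [0.2,2,0],"yaw": 0.18},{"delta_pos": [0.2,2,0],"yaw": 0.18},{"delta_pos": [0.2,2,0],"yaw": 0.18},{"delta_pos": [0.2,2,0],"yaw": 0.18}]}}

```text
t: 19.73
tcp_pos: [0.5929, 0.3274, 0.167]
tool_rot: [0.476, 0.878, 0.046, 0.004]
force: [-0.3, 0.2, -0.6]
finger_gap: 0.651
```

```bash
sed -i "s/print('need/print('tooltilt',np.round(m[:,:2].T[:,:2]@m[:2,2],3),'q',np.round(s['q'],3));print('need/" st.py; python3 st.py 597 357.5 91
```

```text
t 19.73 tcp [0.5929 0.3274 0.167 ] tilt [0.05  0.077] jaw 33.0 F [-0.3  0.2 -0.6] q6 -0.3
tooltilt [0.037 0.083] q [ 0.314  0.639  1.417  0.068  1.015 -0.296]
need cm [0.41 3.01] yaw 1.013
```

{"fn": "send_rows", "kwargs": {"commands": [{"delta_pos": [0.1,1,0],"yaw": 0.17},{"delta_pos": [0.1,1,0],"yaw": 0.17},{"delta_pos": [0,0.5,-1],"yaw": 0.17},{"delta_pos": [0,0,-2],"yaw": 0.17},{"delta_pos": [0,0,-3],"yaw": 0.17},{"delta_pos": [0,0,-3],"yaw": 0.16},{"delta_pos": [0,0,-2],"yaw": 0}]}}

```text
t: 20.6
tcp_pos: [0.597, 0.3562, 0.0611]
tool_rot: [-0.026, 0.999, 0.045, -0.015]
force: [0.5, -0.0, -0.3]
finger_gap: 0.652
```

```bash
python3 st.py 597 357.5 91
```

```text
t 20.6 tcp [0.597  0.3562 0.0611] tilt [-0.033  0.089] jaw 92.9 F [ 0.5 -0.  -0.3] q6 -1.35
tooltilt [0.028 0.09 ] q [ 0.336  0.817  1.372  0.117  0.957 -1.354]
need cm [-0.    0.13] yaw -0.033
```

{"fn": "send_rows", "kwargs": {"commands": [{"delta_pos": [0,0.1,-2],"yaw": -0.03},{"delta_pos": [0,0,-1],"yaw": 0},{"delta_pos": [0,0,-1],"yaw": 0}]}}

```text
t: 20.98
tcp_pos: [0.5972, 0.3574, 0.02]
tool_rot: [-0.008, 0.999, 0.045, -0.014]
force: [0.2, 0.3, -0.0]
finger_gap: 0.649
```

```bash
python3 st.py 597 357.5 91;python3 -c "
from h import *
im=wsnap('w5');print(wproj('w5',[.597,.3575,.02]))"
```

```text
t 20.98 tcp [0.5972 0.3574 0.02  ] tilt [-0.03  0.09] jaw 90.8 F [ 0.2  0.3 -0. ] q6 -1.33
tooltilt [0.028 0.09 ] q [ 0.338  0.873  1.384  0.123  0.886 -1.327]
need cm [-0.02  0.01] yaw 0.003
20.975 [0.59715356 0.35735164 0.02002481] -3.124667353012763
(np.float64(282.9279085891204), np.float64(271.3094004540642))
```

View pics/w5.png

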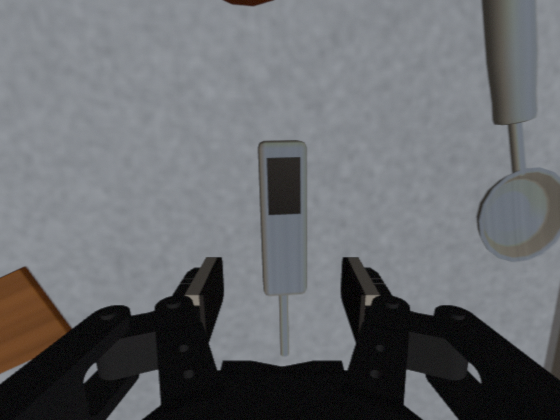

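The thermometer sits centred between the fingers, body from (283,143) to (283,293), about 4 mm nearer the base than estimated. Shifting back 0.4 cm, lowering and closing.

{"fn": "send_rows", "kwargs": {"commands": [{"delta_pos": [-0.4,0,-1.1],"yaw": 0},{"delta_pos": [0,0,-0.5],"yaw": 0}]}}

```text
t: 21.28
tcp_pos: [0.5925, 0.3572, 0.0026]
tool_rot: [-0.008, 0.999, 0.045, -0.015]
force: [-1.0, -0.9, 0.2]
finger_gap: 0.648
```

{"fn": "send_rows", "kwargs": {"commands": [{"delta_pos": [0,0,-0.2],"yaw": 0},{"delta_pos": [0,0,0],"yaw": 0},{"delta_pos": [0,0,0],"yaw": 0},{"delta_pos": [0,0,0],"yaw": 0},{"delta_pos": [0,0,0],"yaw": 0}], "grip": 1}}

```text
t: 21.9
tcp_pos: [0.5939, 0.3569, 0.0022]
tool_rot: [-0.008, 0.999, 0.045, -0.013]
force: [-0.7, 0.3, -0.2]
finger_gap: 0.254
```

```bash
python3 st.py 443 -188 -3.3
```

```text
t 21.9 tcp [0.5939 0.3569 0.0022] tilt [-0.027  0.09 ] jaw 90.8 F [-0.7  0.3 -0.2] q6 -1.33
tooltilt [0.026 0.09 ] q [ 0.339  0.895  1.397  0.125  0.849 -1.33 ]
need cm [-15.09 -54.49] yaw 1.499
```

{"fn": "send_rows", "kwargs": {"commands": [{"delta_pos": [0,0,2],"yaw": 0},{"delta_pos": [0,0,4],"yaw": 0},{"delta_pos": [0,0,4],"yaw": 0},{"delta_pos": [0,-2,4],"yaw": 0},{"delta_pos": [-1,-4,1],"yaw": -0.12},{"delta_pos": [-1,-4,0],"yaw": -0.12},{"delta_pos": [-1,-4,0],"yaw": -0.12},{"delta_pos": [-1,-4,0],"yaw": -0.12},{"delta_pos": [-1,-4,0],"yaw": -0.12},{"delta_pos": [-1,-4,0],"yaw": -0.12}]}}

```text
t: 23.15
tcp_pos: [0.5346, 0.0934, 0.1701]
tool_rot: [0.352, 0.935, 0.048, 0.013]
force: [-0.2, -0.8, -1.5]
finger_gap: 0.256
```

```bash
python3 st.py 443 -188 -3.3
```

```text
t 23.15 tcp [0.5346 0.0934 0.1701] tilt [0.059 0.081] jaw 48.7 F [-0.2 -0.8 -1.5] q6 -1.0
tooltilt [0.009 0.099] q [-0.081  0.479  1.754  0.113  0.86  -1.003]
need cm [ -9.16 -28.14] yaw -0.907
```

{"fn": "send_rows", "kwargs": {"commands": [{"delta_pos": [-1,-3,0],"yaw": -0.1},{"delta_pos": [-1,-3,0],"yaw": -0.1},{"delta_pos": [-1,-3,0],"yaw": -0.1},{"delta_pos": [-1,-3,0],"yaw": -0.1},{"delta_pos": [-1,-3,0],"yaw": -0.1},{"delta_pos": [-1,-3,0],"yaw": -0.1},{"delta_pos": [-1,-3,0],"yaw": -0.1},{"delta_pos": [-0.8,-3,0],"yaw": -0.1},{"delta_pos": [0,-1,0],"yaw": -0.07}]}}

```text
t: 24.28
tcp_pos: [0.4561, -0.1678, 0.1828]
tool_rot: [0.724, 0.687, 0.038, 0.043]
force: [0.5, -0.7, -0.7]
finger_gap: 0.253
```

```bash
python3 st.py 443 -188 -3.3
```

```text
t 24.27 tcp [ 0.4561 -0.1678  0.1828] tilt [ 0.114 -0.01 ] jaw -3.0 F [ 0.5 -0.7 -0.7] q6 -0.63
tooltilt [-0.004  0.114] q [-0.62   0.38   1.905  0.085  0.759 -0.625]
need cm [-1.31 -2.02] yaw -0.005
```

{"fn": "send_rows", "kwargs": {"commands": [{"delta_pos": [-0.7,-1,0],"yaw": 0},{"delta_pos": [-0.5,-0.9,-2],"yaw": 0},{"delta_pos": [0,0,-3],"yaw": 0},{"delta_pos": [0,0,-3],"yaw": 0},{"delta_pos": [0,0,-2.5],"yaw": 0},{"delta_pos": [0,0,-1.5],"yaw": 0}]}}

```text
t: 25.02
tcp_pos: [0.4453, -0.1905, 0.0664]
tool_rot: [0.721, 0.69, 0.039, 0.05]
force: [0.1, 0.1, -0.2]
finger_gap: 0.253
```

```bash
python3 st.py 444 -188 -3.3
```

```text
t 25.02 tcp [ 0.4453 -0.1905  0.0664] tilt [ 0.125 -0.018] jaw -2.5 F [ 0.1  0.1 -0.2] q6 -0.77
tooltilt [-0.013  0.125] q [-0.676  0.608  2.007  0.158  0.421 -0.772]
need cm [-0.13  0.25] yaw -0.014
```

{"fn": "send_rows", "kwargs": {"commands": [{"delta_pos": [-0.1,0.2,-1.5],"yaw": -0.01},{"delta_pos": [0,0,-1.5],"yaw": 0},{"delta_pos": [0,0,-1],"yaw": 0},{"delta_pos": [0,0,-0.5],"yaw": 0}]}}

```text
t: 25.52
tcp_pos: [0.4449, -0.1891, 0.0214]
tool_rot: [0.723, 0.688, 0.039, 0.051]
force: [0.8, -0.4, -0.9]
finger_gap: 0.25
```

```bash
python3 st.py 444 -188 -3.3
```

```text
t 25.52 tcp [ 0.4449 -0.1891  0.0214] tilt [ 0.127 -0.02 ] jaw -2.8 F [ 0.8 -0.4 -0.9] q6 -0.83
tooltilt [-0.014  0.127] q [-0.674  0.709  2.027  0.216  0.3   -0.828]
need cm [-0.09  0.11] yaw -0.01
```

{"fn": "send_rows", "kwargs": {"commands": [{"delta_pos": [0,0.1,-0.5],"yaw": 0},{"delta_pos": [0,0,-0.3],"yaw": 0}]}}

```text
t: 25.78
tcp_pos: [0.4453, -0.1884, 0.0136]
tool_rot: [0.723, 0.688, 0.039, 0.052]
force: [0.4, 0.0, 3.1]
finger_gap: 0.256
```

{"fn": "send_rows", "kwargs": {"commands": [{"delta_pos": [0,0,-0.3],"yaw": 0}]}}

```text
t: 25.9
tcp_pos: [0.4457, -0.1887, 0.0125]
tool_rot: [0.722, 0.688, 0.04, 0.053]
force: [-7.5, 0.4, 45.4]
finger_gap: 0.245
```

{"fn": "send_rows", "kwargs": {"commands": [{"delta_pos": [0,0,0.1],"yaw": 0}]}}

```text
t: 26.02
tcp_pos: [0.4457, -0.1887, 0.0144]
tool_rot: [0.722, 0.688, 0.04, 0.054]
force: [-0.1, -0.2, 0.0]
finger_gap: 0.25
```

{"fn": "send_rows", "kwargs": {"commands": [{"delta_pos": [0,0,0],"yaw": 0},{"delta_pos": [0,0,0],"yaw": 0},{"delta_pos": [0,0,1],"yaw": 0},{"delta_pos": [0,0,3],"yaw": 0},{"delta_pos": [0,0,4],"yaw": 0},{"delta_pos": [0,0,4],"yaw": 0}], "grip": 0}}

```text
t: 26.78
tcp_pos: [0.444, -0.1878, 0.1359]
tool_rot: [0.723, 0.688, 0.039, 0.051]
force: [-0.2, -0.0, 0.0]
finger_gap: 0.499
```

```bash
python3 st.py 597 199.5 -65.4; python3 -c "
from h import *
im=snap('top','t5');cv2.imwrite('pics/t5c.png',cv2.resize(im[130:255,190:510],None,fx=2.5,fy=2.5,interpolation=cv2.INTER_CUBIC))"
```

```text
t 26.77 tcp [ 0.444  -0.1878  0.1359] tilt [ 0.125 -0.02 ] jaw -2.7 F [-0.2 -0.   0. ] q6 -0.71
tooltilt [-0.014  0.125] q [-0.672  0.461  1.967  0.11   0.606 -0.711]
need cm [15.3  38.73] yaw -1.093
```

View pics/t5c.png

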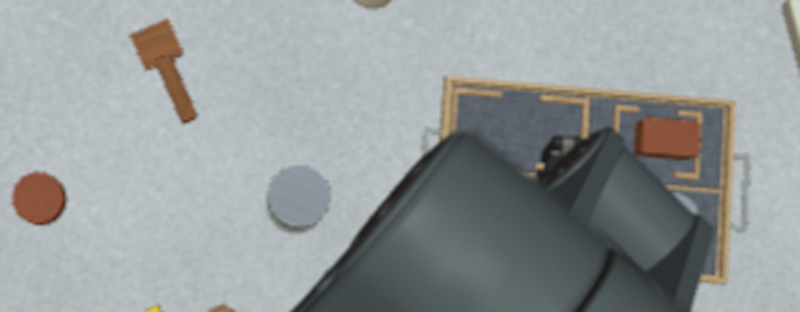

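Top view: stone lies centred inside the block well once perspective is allowed for, while the arm hides the narrow well. Next the scraper, turning the other way so the wrist's creeping tilt partly cancels.

{"fn": "send_rows", "kwargs": {"commands": [{"delta_pos": [1,1,1],"yaw": 0.18},{"delta_pos": [1.5,2,1],"yaw": 0.18},{"delta_pos": [1.5,2,1],"yaw": 0.18},{"delta_pos": [1.5,2,0],"yaw": 0.18},{"delta_pos": [1.5,2,0],"yaw": 0.18},{"delta_pos": [1.5,2,0],"yaw": 0.18},{"delta_pos": [1.5,2,0],"yaw": 0.18},{"delta_pos": [1,3,0],"yaw": 0.18},{"delta_pos": [1,4,0],"yaw": 0.18},{"delta_pos": [1,5,0],"yaw": 0.18}], "grip": -0.3}}

```text
t: 28.08
tcp_pos: [0.5786, 0.0641, 0.1764]
tool_rot: [-0.116, 0.991, 0.067, 0.005]
force: [0.2, 0.5, 0.1]
finger_gap: 0.65
```

```bash
python3 st.py 597 199.5 -65.4
```

```text
t 28.07 tcp [0.5786 0.0641 0.1764] tilt [-0.005  0.135] jaw 103.5 F [0.2 0.5 0.1] q6 -2.04
tooltilt [-0.026  0.131] q [-0.151  0.54   1.603  0.155  1.03  -2.037]
need cm [ 1.84 13.54] yaw 0.194
```

{"fn": "send_rows", "kwargs": {"commands": [{"delta_pos": [0.3,6,0],"yaw": 0.04},{"delta_pos": [0.3,6,0],"yaw": 0.04},{"delta_pos": [0.3,6,0],"yaw": 0.04},{"delta_pos": [0.3,6,0],"yaw": 0.04},{"delta_pos": [0.3,0,0],"yaw": 0.04}]}}

```text
t: 28.7
tcp_pos: [0.5927, 0.3144, 0.1767]
tool_rot: [-0.22, 0.973, 0.067, -0.001]
force: [0.4, -0.1, -0.3]
finger_gap: 0.648
```

```bash
python3 st.py 597 199.5 -65.4
```

```text
t 28.7 tcp [0.5927 0.3144 0.1767] tilt [-0.031  0.129] jaw 115.5 F [ 0.4 -0.1 -0.3] q6 -1.82
tooltilt [-0.027  0.129] q [ 0.262  0.641  1.386  0.148  1.116 -1.818]
need cm [  0.43 -11.49] yaw -0.016
```

{"fn": "send_rows", "kwargs": {"commands": [{"delta_pos": [0.2,-3,0],"yaw": -0.02},{"delta_pos": [0.1,-3,0],"yaw": 0},{"delta_pos": [0.1,-3,-1],"yaw": 0},{"delta_pos": [0,-2,-2],"yaw": 0},{"delta_pos": [0,-0.5,-3],"yaw": 0},{"delta_pos": [0,0,-3],"yaw": 0},{"delta_pos": [0,0,-2],"yaw": 0}]}}

```text
t: 29.58
tcp_pos: [0.5965, 0.1878, 0.0662]
tool_rot: [-0.209, 0.976, 0.063, 0.001]
force: [-0.0, -0.1, -0.2]
finger_gap: 0.649
```

```bash
python3 st.py 597 199.5 -65.4
```

```text
t 29.57 tcp [0.5965 0.1878 0.0662] tilt [-0.025  0.124] jaw 114.3 F [-0.  -0.1 -0.2] q6 -2.04
tooltilt [-0.027  0.122] q [ 0.066  0.743  1.56   0.166  0.862 -2.037]
need cm [0.05 1.17] yaw 0.005
```

{"fn": "send_rows", "kwargs": {"commands": [{"delta_pos": [0,1.2,-1],"yaw": 0},{"delta_pos": [0,0,-2],"yaw": 0},{"delta_pos": [0,0,-1],"yaw": 0}]}}

```text
t: 29.95
tcp_pos: [0.5962, 0.1984, 0.0241]
tool_rot: [-0.208, 0.976, 0.063, -0.0]
force: [0.0, -0.2, 0.1]
finger_gap: 0.653
```

```bash
python3 st.py 597 199.5 -65.4;python3 -c "
from h import *
im=wsnap('w6');print(wproj('w6',[.597,.1995,.02]),wproj('w6',[.5424,.1745,.02]))"
```

```text
t 29.95 tcp [0.5962 0.1984 0.0241] tilt [-0.026  0.123] jaw 114.2 F [ 0.  -0.2  0.1] q6 -2.03
tooltilt [-0.026  0.122] q [ 0.083  0.81   1.565  0.176  0.791 -2.034]
need cm [0.08 0.11] yaw 0.007
29.95 [0.59618555 0.1984195  0.0241007 ] -2.722470833060927
(np.float64(282.40408214633976), np.float64(270.06093057794044)) (np.float64(281.6425188696496), np.float64(147.83216133041077))
```

View pics/w6.png

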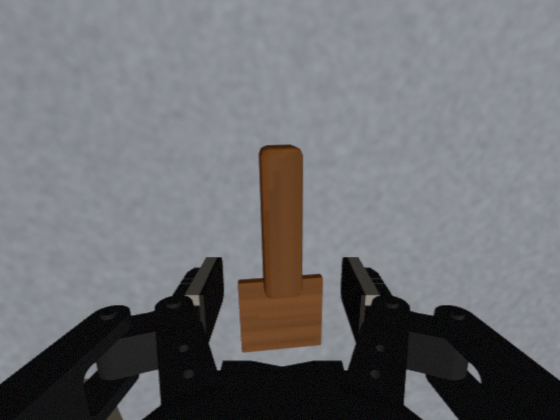

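Scraper handle runs from (281,150) to (283,297), blade starts at v≈277. Gripping about 4 mm toward the handle end to stay clear of the blade.

{"fn": "send_rows", "kwargs": {"commands": [{"delta_pos": [-0.3,-0.1,-1.4],"yaw": 0},{"delta_pos": [0,0,-0.5],"yaw": 0}]}}

```text
t: 30.25
tcp_pos: [0.5931, 0.1974, 0.0037]
tool_rot: [-0.209, 0.976, 0.063, -0.0]
force: [0.3, -0.3, -1.1]
finger_gap: 0.649
```

{"fn": "send_rows", "kwargs": {"commands": [{"delta_pos": [0,0,-0.2],"yaw": 0},{"delta_pos": [0,0,0],"yaw": 0},{"delta_pos": [0,0,0],"yaw": 0},{"delta_pos": [0,0,0],"yaw": 0},{"delta_pos": [0,0,0],"yaw": 0}], "grip": 1}}

```text
t: 30.88
tcp_pos: [0.595, 0.1971, 0.0031]
tool_rot: [-0.209, 0.976, 0.062, 0.002]
force: [-0.2, -0.2, -1.9]
finger_gap: 0.234
```

```bash
python3 st.py 540 -196 -3.3
```

```text
t 30.88 tcp [0.595  0.1971 0.0031] tilt [-0.022  0.123] jaw 114.3 F [-0.2 -0.2 -1.9] q6 -2.05
tooltilt [-0.03  0.12] q [ 0.082  0.841  1.575  0.184  0.746 -2.047]
need cm [ -5.5  -39.31] yaw 1.09
```

{"fn": "send_rows", "kwargs": {"commands": [{"delta_pos": [0,0,2],"yaw": 0},{"delta_pos": [0,0,4],"yaw": 0},{"delta_pos": [0,0,4],"yaw": 0},{"delta_pos": [0,-1,3],"yaw": -0.12},{"delta_pos": [-0.3,-3,1],"yaw": -0.15},{"delta_pos": [-0.4,-3,0],"yaw": -0.15},{"delta_pos": [-0.4,-3,0],"yaw": -0.15},{"delta_pos": [-0.4,-3,0],"yaw": -0.15},{"delta_pos": [-0.4,-3,0],"yaw": -0.15},{"delta_pos": [-0.4,-3,0],"yaw": -0.15}]}}

```text
t: 32.12
tcp_pos: [0.5715, 0.0044, 0.1599]
tool_rot: [0.308, 0.949, 0.053, 0.039]
force: [0.4, 0.1, -0.9]
finger_gap: 0.231
```

```bash
python3 st.py 541 -193 -3.3
```

```text
t 32.12 tcp [0.5715 0.0044 0.1599] tilt [0.107 0.076] jaw 54.3 F [ 0.4  0.1 -0.9] q6 -1.27
tooltilt [-0.042  0.123] q [-0.24   0.517  1.719  0.135  0.824 -1.273]
need cm [ -3.05 -19.74] yaw -1.004
```

{"fn": "send_rows", "kwargs": {"commands": [{"delta_pos": [-0.4,-2.5,0],"yaw": -0.14},{"delta_pos": [-0.4,-2.5,0],"yaw": -0.14},{"delta_pos": [-0.4,-2.5,0],"yaw": -0.14},{"delta_pos": [-0.4,-2.5,0],"yaw": -0.14},{"delta_pos": [-0.4,-2.5,0],"yaw": -0.14},{"delta_pos": [-0.3,-2.5,0],"yaw": -0.14},{"delta_pos": [-0.3,-2,0],"yaw": -0.1},{"delta_pos": [0,0,0],"yaw": 0}]}}

```text
t: 33.12
tcp_pos: [0.5439, -0.1726, 0.1704]
tool_rot: [0.716, 0.694, 0.028, 0.064]
force: [0.6, 0.3, 0.3]
finger_gap: 0.235
```

```bash
python3 st.py 541 -193 -3.3
```

```text
t 33.12 tcp [ 0.5439 -0.1726  0.1704] tilt [ 0.13  -0.052] jaw -1.6 F [0.6 0.3 0.3] q6 -0.5
tooltilt [-0.048  0.13 ] q [-0.513  0.489  1.737  0.026  0.777 -0.499]
need cm [-0.29 -2.04] yaw -0.03
```

{"fn": "send_rows", "kwargs": {"commands": [{"delta_pos": [-0.2,-1.1,0],"yaw": -0.03},{"delta_pos": [-0.1,-0.9,-2],"yaw": 0},{"delta_pos": [0,0,-3],"yaw": 0},{"delta_pos": [0,0,-3],"yaw": 0},{"delta_pos": [0,0,-2],"yaw": 0},{"delta_pos": [0,0,-1],"yaw": 0}]}}

```text
t: 33.88
tcp_pos: [0.5427, -0.1923, 0.0615]
tool_rot: [0.725, 0.685, 0.029, 0.068]
force: [-0.0, 0.3, 0.3]
finger_gap: 0.234
```

```bash
python3 st.py 541 -193 -3.3
```

```text
t 33.88 tcp [ 0.5427 -0.1923  0.0615] tilt [ 0.135 -0.059] jaw -3.1 F [-0.   0.3  0.3] q6 -0.52
tooltilt [-0.051  0.136] q [-0.545  0.675  1.798  0.039  0.522 -0.52 ]
need cm [-0.17 -0.07] yaw -0.004
```

{"fn": "send_rows", "kwargs": {"commands": [{"delta_pos": [-0.2,-0.1,-1.5],"yaw": 0},{"delta_pos": [0,0,-1.2],"yaw": 0},{"delta_pos": [0,0,-0.8],"yaw": 0},{"delta_pos": [0,0,-0.4],"yaw": 0}]}}

```text
t: 34.38
tcp_pos: [0.5414, -0.1936, 0.021]
tool_rot: [0.725, 0.685, 0.029, 0.069]
force: [0.1, -0.2, -0.7]
finger_gap: 0.236
```

```bash
python3 st.py 541 -193 -3.3
```

```text
t 34.38 tcp [ 0.5414 -0.1936  0.021 ] tilt [ 0.136 -0.06 ] jaw -3.0 F [ 0.1 -0.2 -0.7] q6 -0.53
tooltilt [-0.052  0.138] q [-0.548  0.749  1.814  0.048  0.431 -0.534]
need cm [-0.04  0.06] yaw -0.005
```

Contact expected near z = 0.013, so lowering gently.

{"fn": "send_rows", "kwargs": {"commands": [{"delta_pos": [0,0,-0.4],"yaw": 0},{"delta_pos": [0,0,-0.25],"yaw": 0}]}}

```text
t: 34.62
tcp_pos: [0.5418, -0.1938, 0.0145]
tool_rot: [0.725, 0.685, 0.029, 0.069]
force: [-0.2, -0.5, -0.5]
finger_gap: 0.233
```

{"fn": "send_rows", "kwargs": {"commands": [{"delta_pos": [0,0,-0.25],"yaw": 0}]}}

```text
t: 34.75
tcp_pos: [0.5422, -0.194, 0.013]
tool_rot: [0.725, 0.685, 0.029, 0.07]
force: [-3.9, 1.9, 23.3]
finger_gap: 0.232
```

{"fn": "send_rows", "kwargs": {"commands": [{"delta_pos": [0,0,0],"yaw": 0},{"delta_pos": [0,0,0],"yaw": 0},{"delta_pos": [0,0,0.1],"yaw": 0},{"delta_pos": [0,0,1],"yaw": 0},{"delta_pos": [0,0,3],"yaw": 0},{"delta_pos": [0,0,4],"yaw": 0},{"delta_pos": [0,0,4],"yaw": 0},{"delta_pos": [0,2,2],"yaw": 0}], "grip": 0}}

```text
t: 35.75
tcp_pos: [0.5419, -0.1746, 0.1593]
tool_rot: [0.725, 0.684, 0.029, 0.07]
force: [-0.6, -0.0, -0.3]
finger_gap: 0.503
```

{"fn": "send_rows", "kwargs": {"commands": [{"delta_pos": [0,4,1],"yaw": 0},{"delta_pos": [0,5,0],"yaw": 0},{"delta_pos": [0,5,0],"yaw": 0},{"delta_pos": [0,5,0],"yaw": 0},{"delta_pos": [0,5,0],"yaw": 0},{"delta_pos": [0,5,0],"yaw": 0},{"delta_pos": [0,5,0],"yaw": 0},{"delta_pos": [0,3,0],"yaw": 0},{"delta_pos": [0,0,0],"yaw": 0}]}}

```text
t: 36.88
tcp_pos: [0.5426, 0.2062, 0.1796]
tool_rot: [0.725, 0.683, 0.034, 0.077]
force: [-0.1, -0.4, -1.0]
finger_gap: 0.501
```

```bash
python3 -c "
from h import *
a=snap('top','t6');b=snap('side','s6')
cv2.imwrite('pics/t6c.png',cv2.resize(a[155:250,355:495],None,fx=5,fy=5,interpolation=cv2.INTER_CUBIC))
cv2.imwrite('pics/s6c.png',cv2.resize(b[90:270,190:350],None,fx=3.3,fy=3.3,interpolation=cv2.INTER_CUBIC))"
```

```text
(no output)
```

View pics/t6c.png

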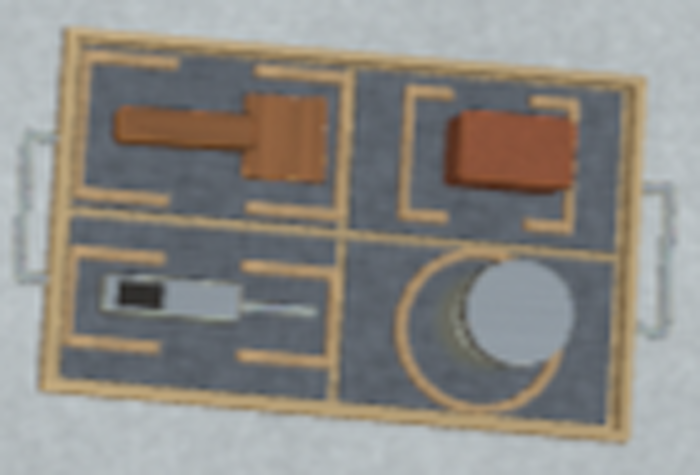

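View pics/s6c.png

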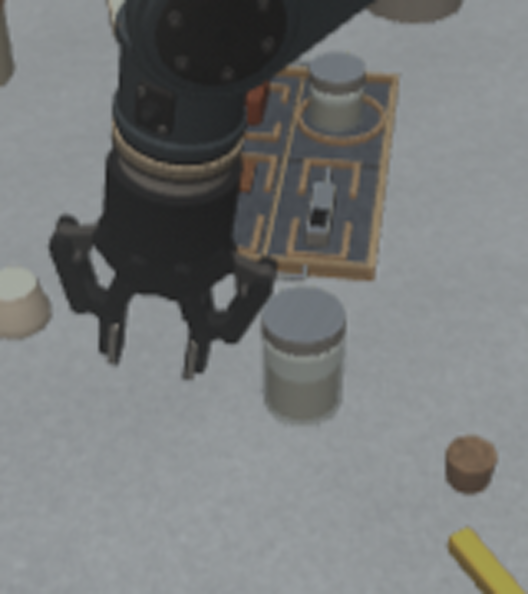

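```bash
python3 - <<'E'
from geo import *
print('jar',r(w((520,312),.07)),'round',r(w((480,329))))
print('stone',r(w((517,149),.044)),'block 530.7 -349.7')
a,b=w((115,124),.027),w((326,140),.016);print('scr',r((a+b)/2),deg(a-b),'wide 540 -196')
a,b=w((101,295),.027),w((316,311),.02);print('th',r((a+b)/2),deg(a-b),'narrow 443 -188')
E
```

```text
jar [ 439.2 -346.    70. ] round [ 434.9 -343.8   12. ]
stone [ 531.5 -354.4   44. ] block 530.7 -349.7
scr [ 540.8 -197.4   21.5] 87.9398445876961 wide 540 -196
th [ 444.6 -190.4   23.5] 87.49249863244809 narrow 443 -188
```

Everything is within 5 mm of its well centre, inside the lips and flat, with the tool well clear. Handing in.

```bash
python3 -c "
from h import *
manip.sign_off()"
```

```text
the job is handed in; nothing more can be done
```

All four pieces are in their wells, placed in the order jar, stone, thermometer, scraper. I handed the job in at about 37 s of the 122 s allowed, with the gripper open and well clear. The tall jar and the round disc were not touched.

Measured from the last top picture, each piece sits this far from the centre of its well:

| Piece | Offset from well centre | Note |
|---|---|---|
| Short jar | about 5 mm | upright, clear of the lip |
| Warming stone | about 5 mm | along the well, clear of the lip |
| Scraper | about 2 mm | aligned with the well to about 1° |
| Thermometer | about 3 mm | aligned with the well to about 1° |

- **What the last pictures showed:** the top picture has all four pieces flat inside their lips. In the side picture the arm hid most of the stone and scraper, so those two rest on the top view alone.
- **Tool tilt:** the tool slowly tilted to about 8° over the run, because the moves cannot correct it. The pieces still rest flat.
- **Contact force:** I set each piece down onto the felt until it touched, before opening the gripper. The highest reading was about 45 N, through the thermometer held in the fingers. That is above the 40 N limit set for the arm and gripper body, but it was not body contact.

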